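# Snap the window cap home on a microscope lamp unit

## Task

On one of the two microscope lamp units the black window cap still stands proud on its spring clips. Take the orange-handled seating tool from its stand and press with it squarely on the cap until it clicks fully home under all the clips, firmly but never with more than about 30 N because the window can crack and never with the gripper itself, then put the tool back upright in its stand and let go. Leave the finished lamp unit and everything else alone.

Things in the scene. Friction and masses are not known exactly. Their poses are not given: they have to be found in the camera images.
- lamp: The lamp unit to work on, fixed: white round housing 92 mm in diameter, 50 mm high, with a black collar ring on top (inner diameter 51 mm, outer 65 mm, its top 58 mm above the bench) that carries four small steel spring clips. Origin: centre of its underside on the bench, z up. The clip noses, 60 mm above the bench, spread outward on springs as the cap is pushed between them.
- lamp_seat (a point): Centre of the cap's rigid seat: the flat top of the lamp unit's housing inside the collar, 50 mm above the bench. The cap's underside lies on it when home.
- cap_center (a point): Centre of the loose black window cap: 48 mm widest diameter, 16 mm high, tapered below where a yellow band shows clearly only while it stands proud; z is its axis. At the start its tapered foot rests on the four clip noses, about 7 mm too high (this point about 65 mm above the bench); home, this point is 58 mm above the bench.
- cap_top (a point): Centre of the cap's flat round top face, 40 mm in diameter with an amber window, 8 mm above cap_center. Pushing the cap down takes a force that rises to about 8 to 16 N, drops suddenly 3 to 5 mm down as the clips snap over its rim (the click), then rises steeply as the cap bears on its seat, about 7 mm down.
- press_grip (a point): Centre of the seating tool's orange handle, an upright round bar 30 mm in diameter, 52 mm long (26 mm above and below this point); z points up the tool's axis. Cap 0.12 kg; tool 0.2 to 0.33 kg.
- press_flange (a point): Centre of the underside of the tool's steel flange (62 mm diameter, 6 mm thick), 32 mm below press_grip. A shank below it carries a flat round springy rubber foot 34 mm in diameter. The shank's length is adjustable and stays as set: the foot's flat face lies 30 to 60 mm below this point, different every time, not measured and hidden in the stand at the start. Find it by feel.
- stand: The tool's stand, fixed: dark round foot 92 mm in diameter, wooden tube 76 mm outer and 48 mm inner diameter, open on top, its top 75 mm above the bench. Origin: centre of its underside. The tool hangs upright in it, its flange resting on the top of the tube and its foot inside, the handle's centre 107 mm above the bench.
- lamp_done: The other lamp unit, fixed, the same in shape, whose cap is already home (top of its cap 66 mm above the bench); leave it alone. Origin at the centre of its underside.
- jar_a: Bystander: green glass jar with a steel lid, 64 mm diameter, 85 mm high; origin at the centre of its underside.
- jar_b: Bystander: amber glass jar with a steel lid, 64 mm diameter, 85 mm high; origin at the centre of its underside.
- slide_box: Bystander: closed wooden slide box 85 x 100 x 30 mm; origin at the centre of its underside.
- dropper: Bystander: small amber bottle, 44 mm diameter, 90 mm high; origin at the centre of its underside.
- objective: Bystander: steel microscope objective standing upright, 30 mm diameter, 42 mm high; origin at the centre of its underside.
- petri: Bystander: closed petri dish, 90 mm diameter, 14 mm high; origin at the centre of its underside.
- slides: Bystander: stack of glass slides 26 x 76 x 12 mm; origin at the centre of its underside.
Mind the look-alikes: they are no part of the job. Leave any yellow look-alike of the part that bears press_grip alone.

How it is judged:
On the way, in this order (a step that is already met when the one before it is completed fails the run):
1. the seating tool, held upright, presses on the cap, which is still proud (contact force between press and cap above 1 N and angle between press_grip's own z axis and vertical below 0.14 rad and not (z of cap_center in the frame of lamp below 0.0592 m and horizontal distance between cap_center and lamp below 0.003 m and angle between the z axis of cap_center and the z axis of lamp, either way round below 0.05 rad)), for 0.04 s.
2. the cap is fully home in the collar (z of cap_center in the frame of lamp below 0.0592 m and horizontal distance between cap_center and lamp below 0.003 m and angle between the z axis of cap_center and the z axis of lamp, either way round below 0.05 rad), for 0.2 s.
At the end, for the whole second after the job is handed in: Cap home: its centre at most 59.2 mm above the lamp unit's underside, within 3 mm of its axis, within 0.05 rad of square. Tool upright (0.1 rad) in its stand, within 12 mm of the stand's axis, its flange on the tube's top (within 4 mm), released and at rest (all of step 2 and horizontal distance between press_grip and stand below 0.012 m and z of press_grip in the frame of stand between 0.103 and 0.111 m and angle between press_grip's own z axis and vertical below 0.1 rad and linear speed of each of press, cap below 0.02 m/s); the robot touches nothing.
It fails at once if the tool presses on the cap with more than 30 N (contact force between press and cap above 30 N).
It fails at once if the tool presses on the cap while tilted more than 0.14 rad (contact force between press and cap above 3 N and angle between press_grip's own z axis and vertical above 0.14 rad).
It fails at once if the robot itself pushes on the cap (contact force between any of the arm, the fingers and cap above 1 N).
It fails at once if the finished lamp unit is pressed on (contact force between any of the arm, the fingers, press and lamp_done above 3 N).
It fails at once if a bystander is moved by more than 20 mm (distance of any of jar_a, jar_b, slide_box, dropper, objective, petri, slides from where it was at the start of the episode above 0.02 m).
It also fails if it takes over 56 s, if anything falls off the work surface, if the arm or the gripper's body presses on something with over 40 N, if the wrist force passes 120 N, or if a joint passes its speed limit or range.

## Robot

A 6-joint arm with a two-finger parallel gripper is mounted at the origin on the work surface. World frame = base frame: x ahead of the robot, y to its left, z up, the work surface at z = 0. Lengths are in m, angles in rad, forces in N, time in s.
With the tool pointing down it reaches from about 0.425 to 0.95 m from the base axis. Payload 3.5 kg.
Tool frame: the origin (TCP) lies at the very end of the fingers, on their centre line; the grasp point (between the pads) lies behind it (ctrl.grasp_offset is the z of the grasp point in the tool frame, in m); z points along the fingers, x is the direction in which the jaws open and shut, and the axes are right-handed (so a half turn about z gives the same grasp; the last joint's range is limited). The gripper opens to 85 mm and grips with 20 to 120 N. Pads are 22 mm wide; open, the fingers measure 114 mm over their backs; the gripper's body (76 mm by 85 mm) begins 54 mm behind the grasp point. The pads swing forward as they close: fully open they stand 13 mm farther back than shut.
Start: joints at [1.094, 0.286, 1.577, -0, 1.279, -0.15], TCP at [0.217, 0.639, 0.231] pointing down, gripper open.
Joint ranges: [-2.77, 2.77], [-0.9, 2.22], [0.21, 2.48], [-1.53, 4.67], [0.24, 2.81], [-2.84, 2.84]. Speed limits (rad/s): [2.79, 2.79, 3.14, 3.14, 3.14, 3.14].

## Interface

Orientations are given as a unit quaternion [x, y, z, w].
In Python, from plant import ctrl gives the robot as it stands.
- The arm moves only by the shell command python3 -m jog 'ROWS' [FORCE]. ROWS is JSON, a list of rows, each an object with "grip": the closure, from 0 (fully open) to 1 (shut); "xyz": the shift along the tool's x, y, z in m, a list of three; "dr": the turn, a rotation vector about the tool's x, y, z in rad, a list of three. A call has 1 to 12 rows; each row is the pose to reach, as a shift and turn from the pose commanded when the call began, along the tool's axes at that moment; what a row does not reach only later rows make up. A row lasts 1/12 s, in which the tool goes at most 41.7 mm and 7.16 degrees, less where a joint would pass 70% of its speed; a pose out of reach is approached as far as the arm can. A call with a gripper value outside its range is refused whole. The fingers move at their own pace and stop on an object; FORCE is the grip in N (left out, the last holds). Time passes only in rows, so rows that repeat a pose let the fingers close. It gives the time, the measured TCP pose, the force and the opening at its end, in the units of the state.
- ctrl.get_state(): the state, without advancing time (a new reading comes with each control period).
- ctrl.read_camera(name): name is "scene" or "top"; returns the picture (420x560x3 uint8, red, green, blue); there is no depth.
- ctrl.get_calibration(name): a dict with "mtx" (3x3 intrinsics, pixels), "R" (3x3) and "t" (3): a world point X has camera coordinates R X + t. Camera axes: x right, y down, z forward; pixel columns grow to the right and rows downward; lengths in m; the calibration is good to about 2 mm. A picture is of the moment at which its call begins. get_calibration takes no time and is no camera call.
- ctrl.sign_off(): hands the job in, once; it reports no verdict.
The state is a dict: "time": time; "qpos": joint angles; "dq": joint speeds; "joint_efforts": joint torques, N m; "eef_pos": TCP position; "tcp_rot": TCP orientation; "contact_force": force on the tool from outside, world axes, zero at the start; "wrist_torque": the same for the moment, N m; "opening": opening from 0.0 (shut) to 1.0 (fully open).
Only numpy, scipy, OpenCV 4.12 (cv2) and the standard library are available. Lean on these libraries where they do the work, as an engineer would, in place of code of your own. Each camera call takes 0.05 s, during which the arm holds its last target.

## Working session

There is one attempt and no reset: what is moved stays moved. The work goes in short steps, Python scripts to look and compute and a shell command to move; the robot and the scene stay as the last step left them, time stands still between calls to the robot, and variables do not carry over. Pictures are saved under pics/ and viewed, and the job is handed in when it is done.

```bash
ls; mkdir -p pics; python3 - <<'E'
from plant import ctrl
import cv2
s=ctrl.get_state()
print({k:(v if not hasattr(v,'round') else v) for k,v in s.items()}, ctrl.grasp_offset)
for n in("scene","top"):
    im=ctrl.read_camera(n); cv2.imwrite(f"pics/{n}0.png",im[:,:,::-1])
    c=ctrl.get_calibration(n); print(n,c)
E
```

```text
pics
{'time': 0.0, 'qpos': array([ 1.09402593e+00,  2.87189392e-01,  1.57817950e+00, -1.51256315e-05,
        1.27857439e+00, -1.49971173e-01]), 'dq': array([ 0.00022541, -0.00083172, -0.00060968, -0.00091749, -0.00180677,
        0.00070516]), 'joint_efforts': array([ 3.77476608e-04, -4.05993640e+01, -2.92620850e+01, -1.51467088e-04,
        5.88840616e-03,  5.42561196e-06]), 'eef_pos': array([0.21633816, 0.6387037 , 0.22992999]), 'tcp_rot': array([ 8.12713768e-01,  5.82661952e-01, -1.04350070e-03,  5.40855466e-04]), 'contact_force': array([ 0.33788324,  0.99189527, -0.22144113]), 'wrist_torque': array([ 0.01762512, -0.01428303,  0.03902905]), 'opening': 0.9998394526083997} -0.0187
scene {'mtx': array([[465.77693526,   0.        , 281.56410325],
       [  0.        , 465.77693526, 208.17651491],
       [  0.        ,   0.        ,   1.        ]]), 'R': array([[-0.44085387,  0.89757459, -0.00277891],
       [ 0.59934514,  0.29206763, -0.74530659],
       [-0.66815663, -0.33023682, -0.66671611]]), 't': array([ 0.28090053, -0.24859533,  1.58930011])}
top {'mtx': array([[544.0845745 ,   0.        , 271.74343515],
       [  0.        , 544.0845745 , 204.46437974],
       [  0.        ,   0.        ,   1.        ]]), 'R': array([[ 0.02053495, -0.99978087, -0.00406582],
       [-0.99216476, -0.01987691, -0.12334506],
       [ 0.12323722,  0.00656685, -0.99235551]]), 't': array([-0.04082486,  0.5701938 ,  1.34270969])}
```

View pics/scene0.png

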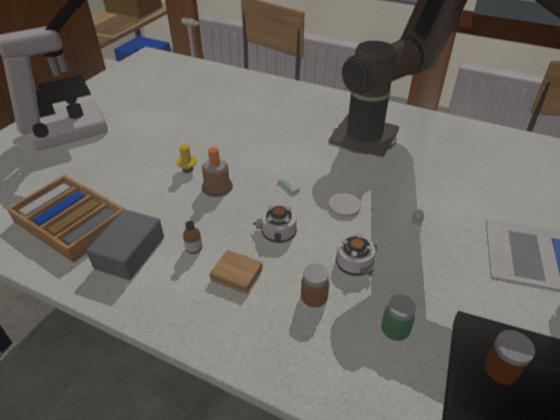

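View pics/top0.png

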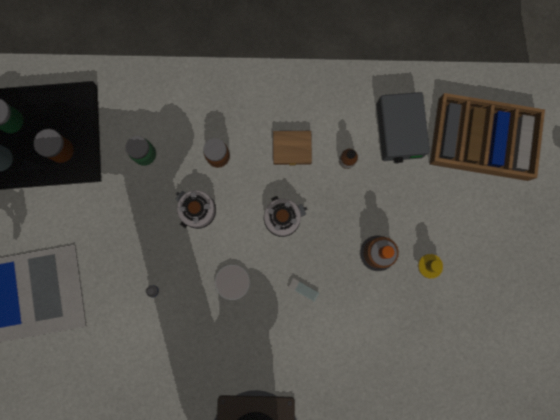

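The tool candidates are the orange handle in a wooden stand (scene 214,157; top 388,252) and the yellow look-alike (scene 186,155; top 432,266), so I take the orange one. The lamp candidates are A (scene 279,218; top 283,215) and B (scene 357,248; top 195,208). I'll check both in close crops.

```bash
python3 - <<'E'
import cv2,numpy as np
s=cv2.imread("pics/scene0.png");t=cv2.imread("pics/top0.png")
def c(im,x,y,w,h,k,g=1.6): 
    r=cv2.resize(im[y:y+h,x:x+w],None,fx=k,fy=k,interpolation=cv2.INTER_CUBIC); return np.clip(r*g,0,255).astype(np.uint8)
a=c(s,245,185,140,100,5.5,1.3);cv2.imwrite("pics/lamps.png",a)
b=np.hstack([c(s,165,135,80,70,5,1.2),c(t,350,220,80,70,5)])
d=np.hstack([c(t,155,175,80,40*2-10,5,2),c(t,243,180,80,70,5,2)])
cv2.imwrite("pics/b.png",b[:, :800]);cv2.imwrite("pics/d.png",d)
E
```

```text
(no output)
```

View pics/lamps.png

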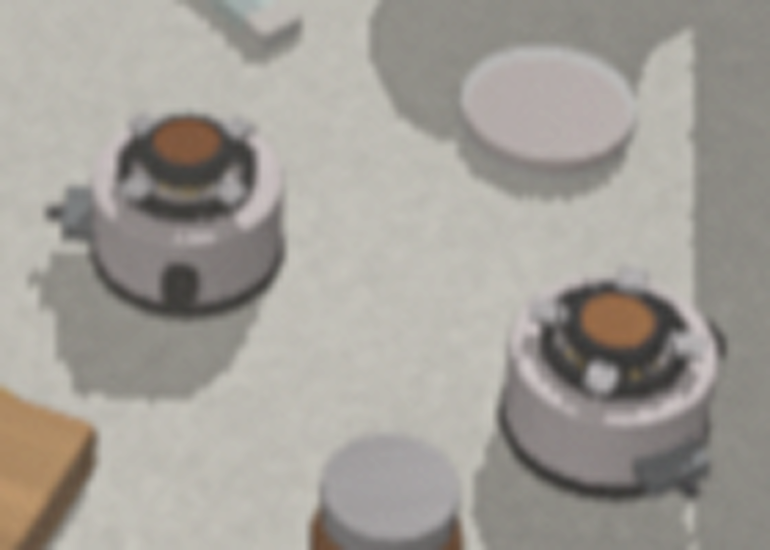

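View pics/b.png

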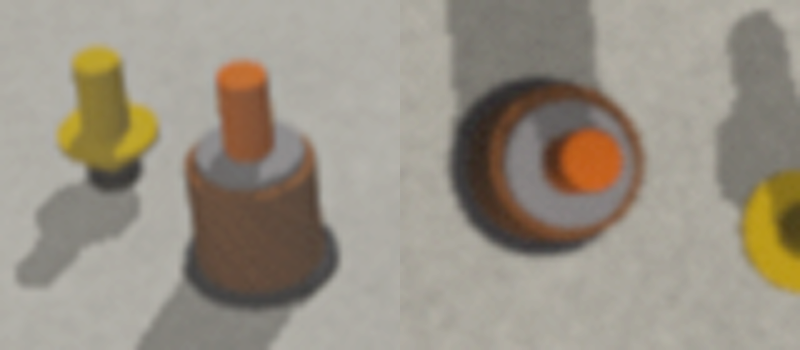

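View pics/d.png

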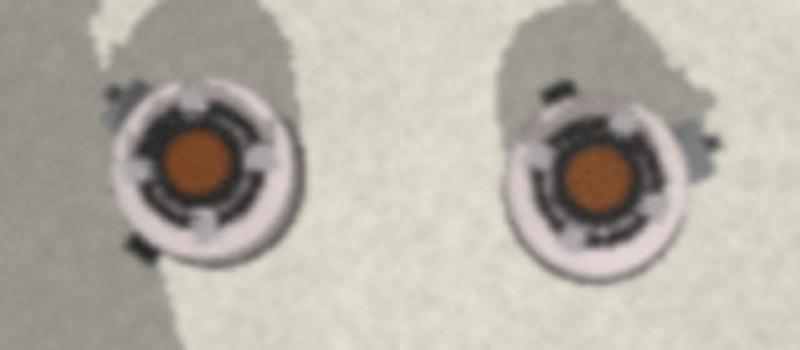

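Both lamps show hints of yellow. I'll settle it by triangulating the height of the cap windows: 73 mm if proud, 66 mm if home.

```bash
cat > h.py <<'E'
import cv2,numpy as np
from plant import ctrl
from scipy.optimize import least_squares
C={n:ctrl.get_calibration(n) for n in("scene","top")}
def proj(n,X):
    c=C[n];p=c["mtx"]@(c["R"]@np.asarray(X,float)+c["t"]);return p[:2]/p[2]
def tri(ps,pt):
    f=lambda X:np.r_[proj("scene",X)-ps,proj("top",X)-pt]
    r=least_squares(f,[.5,0.1,.06]);return r.x,r.fun
def atz(n,p,z):
    f=lambda q:proj(n,[q[0],q[1],z])-p
    return least_squares(f,[.5,0.1]).x
E
python3 - <<'E'
from h import *
import scipy.ndimage as nd
for n in("scene","top"):
    im=cv2.imread(f"pics/{n}0.png");hsv=cv2.cvtColor(im,cv2.COLOR_BGR2HSV)
    m=(hsv[...,0]<16)&(hsv[...,1]>130)&(hsv[...,2]>55)
    l,k=nd.label(m)
    for i in range(1,k+1):
        a=(l==i).sum()
        if 20<a<1500: print(n,i,a,np.array(nd.center_of_mass(l==i))[::-1].round(2), nd.find_objects(l)[i-1])
E
```

```text
scene 1 317 [16.7  14.41] (slice(0, 30, None), slice(8, 27, None))
scene 7 125 [47.35 11.83] (slice(0, 25, None), slice(43, 54, None))
scene 10 499 [178.57   9.78] (slice(0, 33, None), slice(166, 194, None))
scene 18 734 [81.24 30.63] (slice(2, 56, None), slice(67, 96, None))
scene 47 144 [ 4.26 23.09] (slice(10, 33, None), slice(0, 14, None))
scene 53 184 [465.8   18.94] (slice(11, 28, None), slice(459, 474, None))
scene 60 43 [35.63 19.7 ] (slice(13, 27, None), slice(31, 41, None))
scene 93 150 [65.44 48.3 ] (slice(30, 68, None), slice(59, 73, None))
scene 96 79 [450.41  42.59] (slice(32, 59, None), slice(447, 455, None))
scene 120 406 [41.79 70.76] (slice(55, 89, None), slice(30, 70, None))
scene 149 125 [414.58  82.96] (slice(72, 100, None), slice(409, 423, None))
scene 155 70 [ 4.29 89.9 ] (slice(78, 103, None), slice(0, 10, None))
scene 169 60 [  2.27 113.77] (slice(106, 124, None), slice(0, 8, None))
scene 183 158 [213.44 156.72] (slice(148, 167, None), slice(209, 219, None))
scene 193 28 [357.61 243.43] (slice(240, 247, None), slice(354, 362, None))
scene 199 324 [503.52 370.58] (slice(358, 383, None), slice(492, 519, None))
top 44 44 [517.98 109.3 ] (slice(106, 114, None), slice(512, 525, None))
top 50 25 [529.64 110.48] (slice(108, 114, None), slice(525, 535, None))
top 171 64 [350.16 160.66] (slice(156, 165, None), slice(344, 357, None))
top 177 23 [217.74 161.61] (slice(159, 164, None), slice(212, 224, None))
top 264 91 [194.   206.89] (slice(202, 213, None), slice(189, 200, None))
top 265 99 [282.09 215.2 ] (slice(210, 222, None), slice(277, 288, None))
top 270 66 [371.98 255.61] (slice(241, 268, None), slice(368, 382, None))
top 271 138 [386.81 251.8 ] (slice(246, 258, None), slice(380, 394, None))
```

```bash
python3 - <<'E'
from h import *
print("A",tri([278.6,210.4],[282.1,215.2]))
print("B",tri([357.0,243.0],[194.,206.9]))
# handle top: scene crop (242,72)/5+(165,135) ; top crop (590-400,160)/5+(350,220)
print("tool top",tri([165+242/5-.4,135+72/5-.4],[386.9+.2,251.8]))
# lamp housing-based: draw predicted cap_top at 66 / 73 and housing circles
s=cv2.imread("pics/scene0.png");t=cv2.imread("pics/top0.png")
k=6
S=cv2.resize(s,None,fx=k,fy=k,interpolation=cv2.INTER_CUBIC)
T=cv2.resize(t,None,fx=k,fy=k,interpolation=cv2.INTER_CUBIC)
E
```

```text
A (array([ 0.54037321, -0.05563911,  0.07150117]), array([ 0.06441966,  0.00412399,  0.0567577 , -0.02411242]))
B (array([0.55714702, 0.16284703, 0.06602827]), array([-1.93885437e-03, -2.15022226e-06, -1.91443324e-03,  5.94303066e-04]))
tool top (array([ 0.45368833, -0.30081858,  0.13413009]), array([ 0.46655095,  0.05709614,  0.3460217 , -0.1866074 ]))
```

A's cap top lies at about 72 mm, so it is the proud one. B reads 66.0 mm, which is home. Next I'll overlay the model circles to refine the lamp and tool axes.

```bash
cat > ov.py <<'E'
from h import *
def ov(name,img,circs,x,y,w,h,k):
    im=np.clip(cv2.resize(img[y:y+h,x:x+w],None,fx=k,fy=k,interpolation=cv2.INTER_CUBIC)*1.5,0,255).astype(np.uint8)
    for X,Y,z,r,col in circs:
        p=[((proj(name,[X+r*np.cos(a),Y+r*np.sin(a),z])-[x,y]+.5)*k) for a in np.linspace(0,6.3,60)]
        cv2.polylines(im,[np.int32(p)],False,col,1)
    return im
E
python3 - <<'E'
from ov import *
s=cv2.imread("pics/scene0.png");t=cv2.imread("pics/top0.png")
L=(.540,-.0556)
G=(.4537,-.3005)
cl=[(*L,.05,.046,(0,255,0)),(*L,.0,.046,(0,255,0)),(*L,.073,.020,(255,255,0)),(*L,.058,.0325,(255,0,255))]
ct=[(*G,0.133,.015,(255,0,0)),(*G,.081,.031,(0,255,0)),(*G,.075,.038,(255,0,255)),(*G,0,.046,(0,255,0))]
cv2.imwrite("pics/ovl.png",np.hstack([ov("scene",s,cl,250,190,60,60,6.5),ov("top",t,cl,253,185,60,60,6.5)]))
cv2.imwrite("pics/ovt.png",np.hstack([ov("scene",s,ct,185,140,60,60,6.5),ov("top",t,ct,355,222,60,60,6.5)]))
E
```

```text
(no output)
```

View pics/ovl.png

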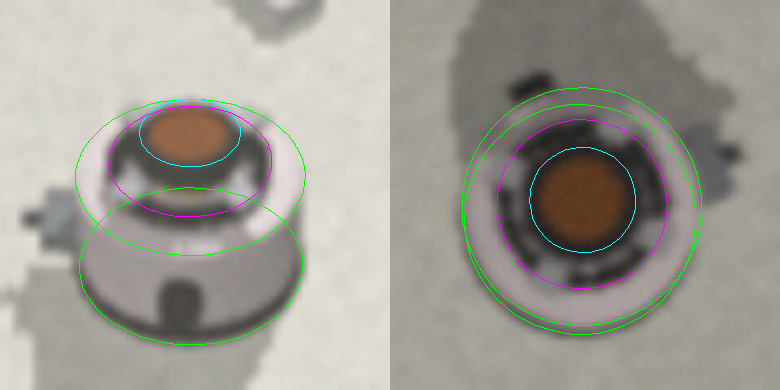

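View pics/ovt.png

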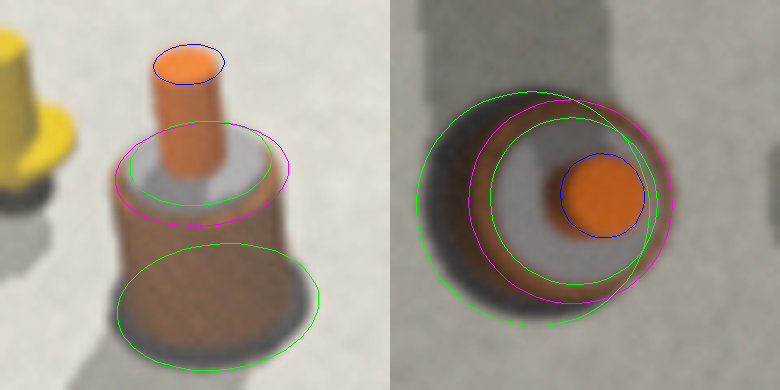

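```bash
python3 -m jog '[{"grip":0,"xyz":[-0.025,0.034,0],"dr":[0,0,0.1]},{"grip":0,"xyz":[-0.325,0.41,0],"dr":[0,0,1.0]},{"grip":0,"xyz":[-0.325,0.41,0],"dr":[0,0,1.0]},{"grip":0,"xyz":[-0.325,0.41,0],"dr":[0,0,1.0]},{"grip":0,"xyz":[-0.325,0.41,0],"dr":[0,0,1.0]},{"grip":0,"xyz":[-0.325,0.41,0],"dr":[0,0,1.0]},{"grip":0,"xyz":[-0.325,0.41,0],"dr":[0,0,1.0]},{"grip":0,"xyz":[-0.325,0.41,0],"dr":[0,0,1.0]},{"grip":0,"xyz":[-0.325,0.41,0],"dr":[0,0,1.0]},{"grip":0,"xyz":[-0.325,0.41,0],"dr":[0,0,1.0]},{"grip":0,"xyz":[-0.325,0.41,0],"dr":[0,0,1.0]},{"grip":0,"xyz":[-0.325,0.41,0],"dr":[0,0,1.0]}]'
cat > go.py <<'E'
import sys,numpy as np
from plant import ctrl
from scipy.spatial.transform import Rotation as R
s=ctrl.get_state();r=R.from_quat(s["tcp_rot"]);M=r.as_matrix()
print("t",round(s["time"],2),"pos",s["eef_pos"].round(4),"xang",round(np.degrees(np.arctan2(M[1,0],M[0,0])),1),"z",M[:,2].round(4),"F",s["contact_force"].round(2),"T",s["wrist_torque"].round(3),"open",round(s["opening"],3),"q",s["qpos"].round(2))
if len(sys.argv)>1:
    g=np.array(eval(sys.argv[1]));print("tool shift",(M.T@(g-s["eef_pos"])).round(4))
    if len(sys.argv)>2:
        Rt=R.from_euler("z",float(sys.argv[2]),degrees=True)*R.from_quat([1,0,0,0]); print("dr",(r.inv()*Rt).as_rotvec().round(4))
E
python3 go.py "[.4542,-.301,.2]" -30
```

```text
time: 1.1
eef_pos: [0.4884, 0.2174, 0.231]
tcp_rot: [0.993, 0.122, -0.0, -0.0]
contact_force: [0.3, 0.9, -0.2]
opening: 1.003
t 1.1 pos [0.4884 0.2174 0.231 ] xang 14.0 z [-4.e-04 -0.e+00 -1.e+00] F [ 0.25  0.93 -0.16] T [0.021 0.022 0.011] open 1.003 q [ 0.23 -0.02  1.92  0.    1.25 -0.02]
tool shift [-0.1585  0.4948  0.031 ]
dr [1.000e-04 4.000e-04 7.676e-01]
```

```bash
python3 -m jog '[{"grip":0,"xyz":[-0.159,0.495,0.02],"dr":[0,0,0.77]},{"grip":0,"xyz":[-0.159,0.495,0.02],"dr":[0,0,0.77]},{"grip":0,"xyz":[-0.159,0.495,0.02],"dr":[0,0,0.77]},{"grip":0,"xyz":[-0.159,0.495,0.02],"dr":[0,0,0.77]},{"grip":0,"xyz":[-0.159,0.495,0.02],"dr":[0,0,0.77]},{"grip":0,"xyz":[-0.159,0.495,0.02],"dr":[0,0,0.77]},{"grip":0,"xyz":[-0.159,0.495,0.02],"dr":[0,0,0.77]},{"grip":0,"xyz":[-0.159,0.495,0.02],"dr":[0,0,0.77]},{"grip":0,"xyz":[-0.159,0.495,0.02],"dr":[0,0,0.77]},{"grip":0,"xyz":[-0.159,0.495,0.02],"dr":[0,0,0.77]},{"grip":0,"xyz":[-0.159,0.495,0.02],"dr":[0,0,0.77]},{"grip":0,"xyz":[-0.159,0.495,0.02],"dr":[0,0,0.77]}]'
python3 -m jog '[{"grip":0,"xyz":[0,0,0],"dr":[0,0,0]},{"grip":0,"xyz":[0,0,0],"dr":[0,0,0]},{"grip":0,"xyz":[0,0,0],"dr":[0,0,0]}]'
python3 go.py "[.4542,-.301,.094]" -30
python3 - <<'E'
from h import *
for n in("scene","top"):
    im=ctrl.read_camera(n)[:,:,::-1]; cv2.imwrite(f"pics/{n}1.png",im)
    y,x=(95,150) if n=="scene" else (180,320)
    a=cv2.resize(im[y:y+120,x:x+130],None,fx=3,fy=3,interpolation=cv2.INTER_CUBIC)
    b=a if n=="scene" else np.hstack([b,a])
cv2.imwrite("pics/c1.png",b)
print(proj("scene",ctrl.get_state()["eef_pos"]),proj("top",ctrl.get_state()["eef_pos"]))
E
```

```text
time: 2.1
eef_pos: [0.4538, -0.281, 0.2117]
tcp_rot: [0.966, -0.26, -0.0, -0.0]
contact_force: [1.3, 0.0, 0.6]
opening: 0.999
time: 2.35
eef_pos: [0.4543, -0.2788, 0.2114]
tcp_rot: [0.966, -0.26, -0.001, -0.001]
contact_force: [-0.4, 0.1, -0.1]
opening: 1.0
t 2.35 pos [ 0.4543 -0.2788  0.2114] xang -30.2 z [-0.001   0.0014 -1.    ] F [-0.37  0.11 -0.14] T [ 0.025 -0.063  0.016] open 1.0 q [-0.74 -0.01  1.94  0.    1.21 -0.21]
tool shift [0.0113 0.0194 0.1174]
dr [-0.0008  0.0016 -0.0032]
[217.68995956 127.14781056] [384.24127937 249.58575245]
```

View pics/c1.png

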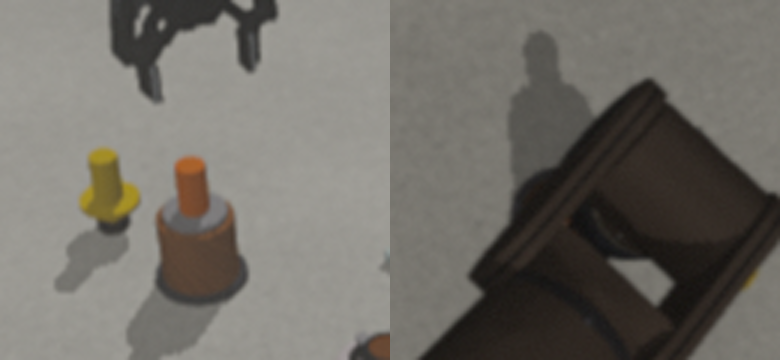

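```bash
python3 - <<'E'
from h import *
# scene overlay centre (185.5,65.5)/6.5+(185,140)-.5 
p=np.array([185.5,65.5])/6.5+[185,140]-.5; q=np.array([603-390,195.5])/6.5+[355,222]-.5
print(p,q,atz("scene",p,.133),atz("top",q,.133))
print("lamp",atz("scene",np.array([188,132.5])/6.5+[250,190]-.5,.073),atz("top",np.array([582-390,200.5])/6.5+[253,185]-.5,.073))
E
```

```text
[213.03846154 149.57692308] [387.26923077 251.57692308] [ 0.45501483 -0.30151353] [ 0.45381135 -0.30064244]
lamp [ 0.54034122 -0.05633669] [ 0.53979019 -0.05533674]
```

```bash
python3 -m jog '[{"grip":0,"xyz":[0.0115,0.0194,0],"dr":[0,0,0]},{"grip":0,"xyz":[0.0115,0.0194,0.03],"dr":[0,0,0]},{"grip":0,"xyz":[0.0115,0.0194,0.055],"dr":[0,0,0]},{"grip":0,"xyz":[0.0115,0.0194,0.075],"dr":[0,0,0]},{"grip":0,"xyz":[0.0115,0.0194,0.09],"dr":[0,0,0]},{"grip":0,"xyz":[0.0115,0.0194,0.105],"dr":[0,0,0]},{"grip":0,"xyz":[0.0115,0.0194,0.117],"dr":[0,0,0]},{"grip":0,"xyz":[0.0115,0.0194,0.117],"dr":[0,0,0]},{"grip":0,"xyz":[0.0115,0.0194,0.117],"dr":[0,0,0]}]'
python3 go.py "[.4544,-.3011,.094]" -30
```

```text
time: 3.2
eef_pos: [0.455, -0.3006, 0.0948]
tcp_rot: [0.966, -0.259, -0.001, -0.0]
contact_force: [0.6, 0.3, 0.2]
opening: 1.001
t 3.2 pos [ 0.455  -0.3006  0.0948] xang -30.1 z [-8.e-04  8.e-04 -1.e+00] F [0.6  0.28 0.22] T [-0.061  0.015  0.026] open 1.001 q [-0.77  0.16  2.    0.    0.99 -0.25]
tool shift [-0.0003  0.0007  0.0008]
dr [-0.0003  0.0011 -0.001 ]
```

```bash
python3 -m jog '[{"grip":0.3,"xyz":[0,0,0],"dr":[0,0,0]},{"grip":0.5,"xyz":[0,0,0],"dr":[0,0,0]},{"grip":0.6,"xyz":[0,0,0],"dr":[0,0,0]},{"grip":0.8,"xyz":[0,0,0],"dr":[0,0,0]},{"grip":1,"xyz":[0,0,0],"dr":[0,0,0]},{"grip":1,"xyz":[0,0,0],"dr":[0,0,0]},{"grip":1,"xyz":[0,0,0],"dr":[0,0,0]},{"grip":1,"xyz":[0,0,0],"dr":[0,0,0]},{"grip":1,"xyz":[0,0,0],"dr":[0,0,0]},{"grip":1,"xyz":[0,0,0],"dr":[0,0,0]}]' 80
python3 go.py
```

```text
time: 4.03
eef_pos: [0.4553, -0.3021, 0.0961]
tcp_rot: [0.966, -0.26, 0.0, 0.0]
contact_force: [-1.2, 0.2, 5.7]
opening: 0.331
t 4.03 pos [ 0.4553 -0.3021  0.0961] xang -30.1 z [ 7.e-04 -9.e-04 -1.e+00] F [-1.18  0.24  5.75] T [ 0.132  0.229 -0.003] open 0.331 q [-0.77  0.16  1.99 -0.    0.99 -0.25]
```

```bash
python3 -m jog '[{"grip":1,"xyz":[0,0,-0.005],"dr":[0,0,0]},{"grip":1,"xyz":[0,0,-0.015],"dr":[0,0,0]},{"grip":1,"xyz":[0,0,-0.03],"dr":[0,0,0]},{"grip":1,"xyz":[0,0,-0.05],"dr":[0,0,0]},{"grip":1,"xyz":[0,0,-0.07],"dr":[0,0,0]},{"grip":1,"xyz":[0,0,-0.085],"dr":[0,0,0]},{"grip":1,"xyz":[0,0,-0.095],"dr":[0,0,0]},{"grip":1,"xyz":[0,0,-0.095],"dr":[0,0,0]},{"grip":1,"xyz":[0,0,-0.095],"dr":[0,0,0]},{"grip":1,"xyz":[0,0,-0.095],"dr":[0,0,0]}]'
python3 go.py "[.5401,-.0558,.19]"
python3 - <<'E'
from h import *
im=ctrl.read_camera("scene")[:,:,::-1]; cv2.imwrite("pics/scene2.png",im)
cv2.imwrite("pics/c2.png",cv2.resize(im[80:210,150:280],None,fx=4.5,fy=4.5,interpolation=cv2.INTER_CUBIC))
E
```

```text
time: 4.87
eef_pos: [0.4542, -0.301, 0.1885]
tcp_rot: [0.966, -0.26, -0.001, -0.001]
contact_force: [0.1, 0.1, -3.0]
opening: 0.333
t 4.87 pos [ 0.4542 -0.301   0.1885] xang -30.1 z [-0.002  0.002 -1.   ] F [ 0.07  0.1  -3.04] T [-0.014  0.013  0.015] open 0.333 q [-0.77  0.04  1.94  0.    1.17 -0.25]
tool shift [-0.0488 -0.2552 -0.0012]
```

View pics/c2.png

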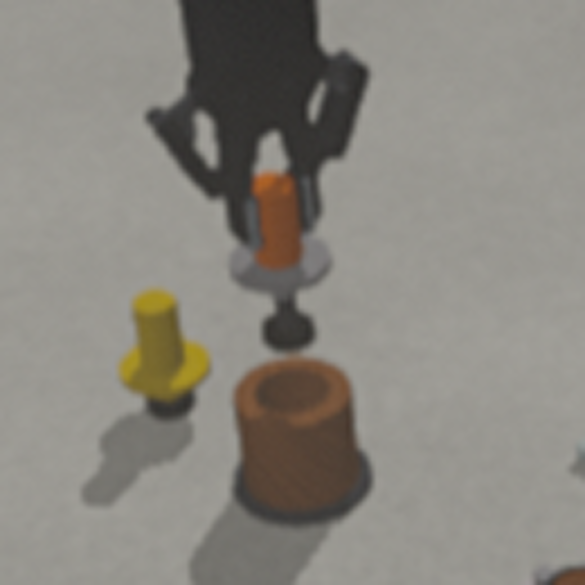

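```bash
python3 - <<'E'
from h import *
for y in (329,333,337):
    p=np.array([288,y])/4.5+[150,80]-.5
    f=lambda q:(proj("scene",[.4542,-.301,q[0]])-p)[1]
    print(y,p,least_squares(f,[.12]).x, proj("scene",[.4542,-.301,.12]))
# overlay
im=cv2.imread("pics/scene2.png")
from ov import ov
X=(.4542,-.301)
c=[(*X,.1674,.031,(0,255,0)),(*X,.2254,.015,(255,0,0))]+[(*X,z,.017,(0,255,255)) for z in(.118,.123,.128)]
cv2.imwrite("pics/c2o.png",ov("scene",im,c,175,100,70,70,8))
E
```

```text
329 [213.5        152.61111111] [0.12240734] [213.81875695 153.31971601]
333 [213.5 153.5] [0.11938657] [213.81875695 153.31971601]
337 [213.5        154.38888889] [0.11635646] [213.81875695 153.31971601]
```

View pics/c2o.png

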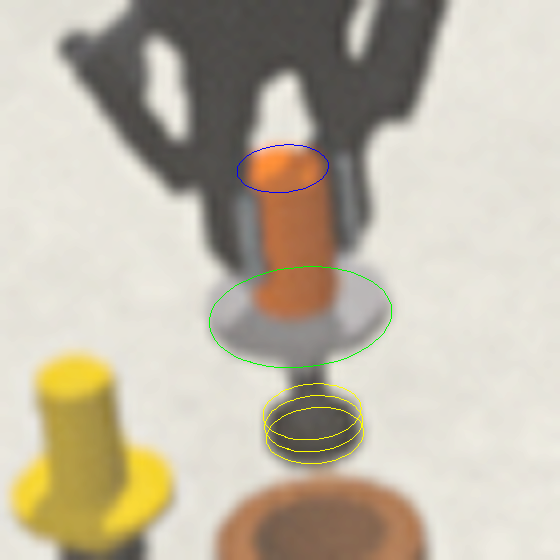

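```bash
python3 -m jog '[{"grip":1,"xyz":[-0.003,-0.015,0],"dr":[0,0,0]},{"grip":1,"xyz":[-0.008,-0.042,0],"dr":[0,0,0]},{"grip":1,"xyz":[-0.014,-0.075,0],"dr":[0,0,0]},{"grip":1,"xyz":[-0.021,-0.11,0],"dr":[0,0,0]},{"grip":1,"xyz":[-0.028,-0.145,0],"dr":[0,0,0]},{"grip":1,"xyz":[-0.034,-0.18,0],"dr":[0,0,0]},{"grip":1,"xyz":[-0.040,-0.21,0],"dr":[0,0,0]},{"grip":1,"xyz":[-0.045,-0.235,0],"dr":[0,0,0]},{"grip":1,"xyz":[-0.048,-0.25,0],"dr":[0,0,0]},{"grip":1,"xyz":[-0.0488,-0.2552,0],"dr":[0,0,0]},{"grip":1,"xyz":[-0.0488,-0.2552,0],"dr":[0,0,0]},{"grip":1,"xyz":[-0.0488,-0.2552,0],"dr":[0,0,0]}]' 110
python3 go.py "[.5401,-.0558,.1885]" -30
python3 - <<'E'
from h import *
im=ctrl.read_camera("scene")[:,:,::-1]; cv2.imwrite("pics/scene3.png",im)
s=ctrl.get_state()["eef_pos"];X=s[:2];d=s[2]-.1885
from ov import ov
c=[(*X,.1684+d,.031,(0,255,0)),(*X,.2264+d,.015,(255,0,0)),(*X,.119+d,.017,(0,255,255)),(.5401,-.0558,.073,.02,(255,255,0))]
cv2.imwrite("pics/c3o.png",ov("scene",im,c,235,150,90,90,6.5))
E
```

```text
time: 5.92
eef_pos: [0.5404, -0.0568, 0.1893]
tcp_rot: [0.966, -0.26, -0.001, 0.0]
contact_force: [1.3, -0.2, -3.4]
opening: 0.325
t 5.92 pos [ 0.5404 -0.0568  0.1893] xang -30.1 z [-1.6e-03 -2.0e-04 -1.0e+00] F [ 1.31 -0.2  -3.39] T [ 0.005 -0.023  0.032] open 0.325 q [-0.29  0.04  1.94 -0.    1.17  0.23]
tool shift [-0.0008 -0.0007  0.0008]
dr [ 0.001   0.0013 -0.002 ]
```

View pics/c3o.png

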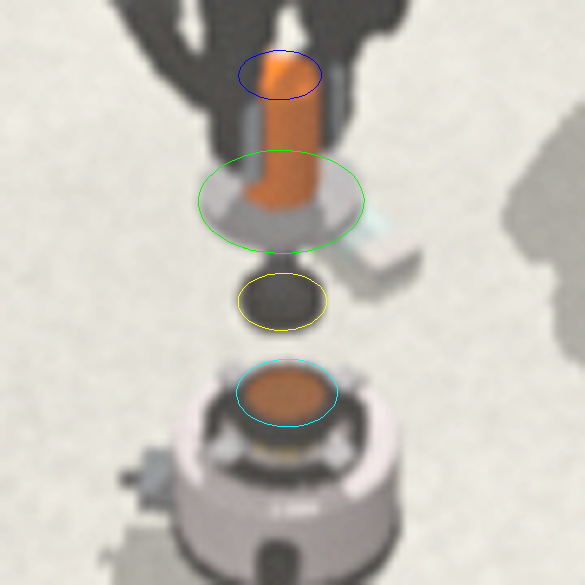

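```bash
python3 -m jog '[{"grip":1,"xyz":[-0.0003,-0.0003,0.006],"dr":[0,0,0]},{"grip":1,"xyz":[-0.0005,-0.0005,0.014],"dr":[0,0,0]},{"grip":1,"xyz":[-0.0005,-0.0005,0.022],"dr":[0,0,0]},{"grip":1,"xyz":[-0.0005,-0.0005,0.028],"dr":[0,0,0]},{"grip":1,"xyz":[-0.0005,-0.0005,0.033],"dr":[0,0,0]},{"grip":1,"xyz":[-0.0005,-0.0005,0.036],"dr":[0,0,0]},{"grip":1,"xyz":[-0.0005,-0.0005,0.036],"dr":[0,0,0]},{"grip":1,"xyz":[-0.0005,-0.0005,0.036],"dr":[0,0,0]},{"grip":1,"xyz":[-0.0005,-0.0005,0.036],"dr":[0,0,0]}]'
python3 go.py "[.5401,-.0558,.1435]"
python3 - <<'E'
from h import *
im=ctrl.read_camera("scene")[:,:,::-1]; cv2.imwrite("pics/scene4.png",im)
s=ctrl.get_state()["eef_pos"];X=s[:2];d=s[2]-.1885
from ov import ov
c=[(*X,.119+d,.017,(0,255,255)),(.5401,-.0558,.073,.02,(255,255,0))]
a=ov("scene",im,c,245,180,70,70,8)
cv2.imwrite("pics/c4o.png",a)
E
```

```text
time: 6.72
eef_pos: [0.541, -0.0559, 0.1545]
tcp_rot: [0.966, -0.26, 0.0, 0.0]
contact_force: [0.2, -0.2, -3.4]
opening: 0.327
t 6.72 pos [ 0.541  -0.0559  0.1545] xang -30.1 z [ 8.e-04 -2.e-04 -1.e+00] F [ 0.21 -0.24 -3.39] T [-0.027 -0.019 -0.015] open 0.327 q [-0.29  0.08  1.97 -0.    1.1   0.24]
tool shift [-0.0008  0.0004  0.011 ]
```

View pics/c4o.png

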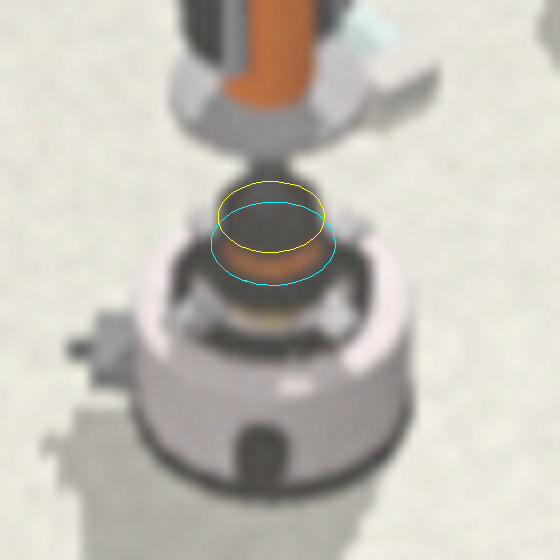

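```bash
python3 -m jog '[{"grip":1,"xyz":[-0.0004,0.0002,0.003],"dr":[0,0,0]},{"grip":1,"xyz":[-0.0004,0.0002,0.005],"dr":[0,0,0]},{"grip":1,"xyz":[-0.0004,0.0002,0.007],"dr":[0,0,0]},{"grip":1,"xyz":[-0.0004,0.0002,0.007],"dr":[0,0,0]}]'
for i in 1; do python3 -m jog '[{"grip":1,"xyz":[0,0,0.001],"dr":[0,0,0]},{"grip":1,"xyz":[0,0,0.0015],"dr":[0,0,0]},{"grip":1,"xyz":[0,0,0.0015],"dr":[0,0,0]}]'; done; python3 go.py
```

```text
time: 7.1
eef_pos: [0.5398, -0.0556, 0.1465]
tcp_rot: [0.966, -0.26, -0.001, -0.0]
contact_force: [-0.8, 0.2, -2.7]
opening: 0.326
time: 7.35
eef_pos: [0.5403, -0.0557, 0.1461]
tcp_rot: [0.966, -0.26, -0.0, -0.0]
contact_force: [-2.4, 1.2, -0.6]
opening: 0.327
t 7.35 pos [ 0.5403 -0.0557  0.1461] xang -30.1 z [-2.e-04  1.e-04 -1.e+00] F [-2.41  1.2  -0.59] T [ 0.124  0.404 -0.026] open 0.327 q [-0.29  0.08  1.97  0.    1.08  0.24]
```

```bash
python3 -m jog '[{"grip":1,"xyz":[0,0,0.0007],"dr":[0,0,0]},{"grip":1,"xyz":[0,0,0.0015],"dr":[0,0,0]},{"grip":1,"xyz":[0,0,0.0015],"dr":[0,0,0]}]'; python3 go.py
```

```text
time: 7.6
eef_pos: [0.5407, -0.0559, 0.1451]
tcp_rot: [0.966, -0.26, 0.001, 0.0]
contact_force: [-3.0, 0.8, 4.0]
opening: 0.325
t 7.6 pos [ 0.5407 -0.0559  0.1451] xang -30.1 z [ 1.3e-03 -3.0e-04 -1.0e+00] F [-2.96  0.81  3.99] T [0.159 0.466 0.032] open 0.325 q [-0.29  0.09  1.97  0.    1.08  0.24]
```

```bash
python3 - <<'E'
from h import *
a=[]
for n,(x,y) in dict(scene=(235,140),top=(235,165)).items():
    im=ctrl.read_camera(n)[:,:,::-1]; cv2.imwrite(f"pics/{n}5.png",im)
    a.append(cv2.resize(im[y:y+110,x:x+90],None,fx=4.4,fy=4.4,interpolation=cv2.INTER_CUBIC))
cv2.imwrite("pics/c5.png",np.clip(np.hstack(a)*1.3,0,255).astype(np.uint8))
E
```

```text
(no output)
```

View pics/c5.png

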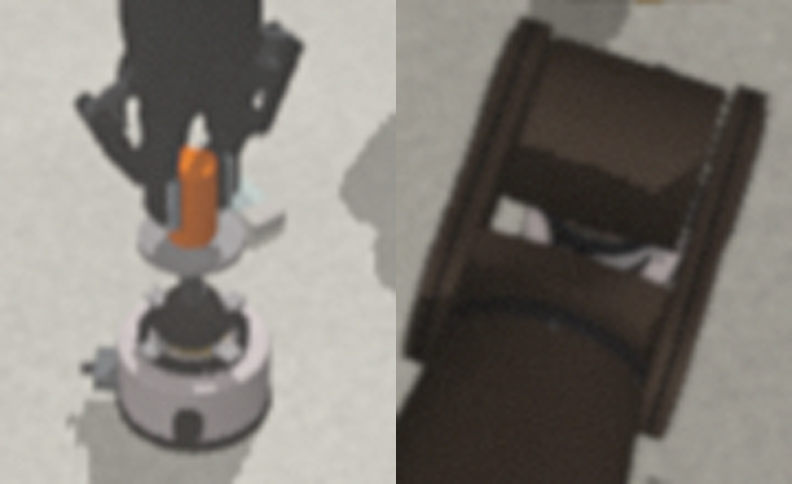

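```bash
python3 -m jog '[{"grip":1,"xyz":[-0.0006,0,0.0005],"dr":[0,0,0]},{"grip":1,"xyz":[-0.0006,0,0.001],"dr":[0,0,0]},{"grip":1,"xyz":[-0.0006,0,0.001],"dr":[0,0,0]}]'; python3 go.py
```

```text
time: 7.95
eef_pos: [0.5405, -0.0558, 0.1439]
tcp_rot: [0.966, -0.26, 0.001, 0.0]
contact_force: [-0.4, -0.4, 3.9]
opening: 0.329
t 7.95 pos [ 0.5405 -0.0558  0.1439] xang -30.1 z [ 2.5e-03 -9.0e-04 -1.0e+00] F [-0.39 -0.44  3.86] T [0.056 0.27  0.01 ] open 0.329 q [-0.29  0.09  1.98 -0.    1.08  0.24]
```

```bash
python3 -m jog '[{"grip":1,"xyz":[0,0,0.0005],"dr":[0,0,0]},{"grip":1,"xyz":[0,0,0.001],"dr":[0,0,0]},{"grip":1,"xyz":[0,0,0.001],"dr":[0,0,0]}]'; python3 go.py
```

```text
time: 8.2
eef_pos: [0.5389, -0.0552, 0.1404]
tcp_rot: [0.966, -0.26, -0.001, -0.0]
contact_force: [0.0, 0.1, -2.8]
opening: 0.329
t 8.2 pos [ 0.5389 -0.0552  0.1404] xang -30.1 z [-2.e-03  6.e-04 -1.e+00] F [ 0.03  0.13 -2.85] T [-0.035  0.003  0.008] open 0.329 q [-0.29  0.09  1.98  0.    1.07  0.24]
```

```bash
python3 -m jog '[{"grip":1,"xyz":[0,0,0.0005],"dr":[0,0,0]},{"grip":1,"xyz":[0,0,0.001],"dr":[0,0,0]},{"grip":1,"xyz":[0,0,0.001],"dr":[0,0,0]}]'; python3 go.py
```

```text
time: 8.45
eef_pos: [0.5393, -0.0553, 0.1404]
tcp_rot: [0.966, -0.26, -0.0, -0.0]
contact_force: [-0.2, -0.7, -2.8]
opening: 0.326
t 8.45 pos [ 0.5393 -0.0553  0.1404] xang -30.1 z [-9.e-04  3.e-04 -1.e+00] F [-0.16 -0.72 -2.82] T [-0.012 -0.046  0.024] open 0.326 q [-0.29  0.09  1.98  0.    1.07  0.24]
```

The force built up and then dropped suddenly, which is the click. I'll keep pressing until the cap bears on its seat.

```bash
python3 -m jog '[{"grip":1,"xyz":[0.0003,0,0.0005],"dr":[0,0,0]},{"grip":1,"xyz":[0.0006,0,0.001],"dr":[0,0,0]},{"grip":1,"xyz":[0.0006,0,0.001],"dr":[0,0,0]}]'; python3 go.py
```

```text
time: 8.7
eef_pos: [0.54, -0.0556, 0.1404]
tcp_rot: [0.966, -0.26, -0.001, -0.0]
contact_force: [-3.0, 0.5, 3.0]
opening: 0.33
t 8.7 pos [ 0.54   -0.0556  0.1404] xang -30.1 z [-1.e-03  4.e-04 -1.e+00] F [-3.04  0.51  2.97] T [0.284 0.674 0.049] open 0.33 q [-0.29  0.09  1.98  0.    1.07  0.24]
```

```bash
python3 -m jog '[{"grip":1,"xyz":[0,0,0.0005],"dr":[0,0,0]},{"grip":1,"xyz":[0,0,0.001],"dr":[0,0,0]},{"grip":1,"xyz":[0,0,0.001],"dr":[0,0,0]}]'; python3 go.py
```

```text
time: 8.95
eef_pos: [0.5402, -0.0556, 0.1404]
tcp_rot: [0.966, -0.26, -0.0, -0.0]
contact_force: [-4.5, 1.9, 7.0]
opening: 0.328
t 8.95 pos [ 0.5402 -0.0556  0.1404] xang -30.1 z [-9.e-04  4.e-04 -1.e+00] F [-4.45  1.94  7.  ] T [0.427 1.126 0.028] open 0.328 q [-0.29  0.09  1.98  0.    1.07  0.24]
```

```bash
python3 -m jog '[{"grip":1,"xyz":[-0.0006,0,0.0005],"dr":[0,0,0]},{"grip":1,"xyz":[-0.0008,0,0.001],"dr":[0,0,0]},{"grip":1,"xyz":[-0.0008,0,0.001],"dr":[0,0,0]}]'; python3 go.py
```

```text
time: 9.2
eef_pos: [0.5401, -0.0555, 0.1403]
tcp_rot: [0.966, -0.26, 0.0, 0.0]
contact_force: [-5.6, 1.5, 8.9]
opening: 0.326
t 9.2 pos [ 0.5401 -0.0555  0.1403] xang -30.1 z [ 7.e-04 -4.e-04 -1.e+00] F [-5.6   1.46  8.88] T [ 0.295  1.19  -0.039] open 0.326 q [-0.29  0.09  1.98 -0.    1.07  0.24]
```

```bash
python3 - <<'E'
from h import *
a=[]
im=ctrl.read_camera("scene")[:,:,::-1]; cv2.imwrite("pics/scene6.png",im)
for f in ("scene5","scene6"):
    im=cv2.imread(f"pics/{f}.png");a.append(cv2.resize(im[180:250,245:315],None,fx=5.6,fy=5.6,interpolation=cv2.INTER_CUBIC))
cv2.imwrite("pics/c6.png",np.clip(np.hstack(a)*1.4,0,255).astype(np.uint8))
E
```

```text
(no output)
```

View pics/c6.png

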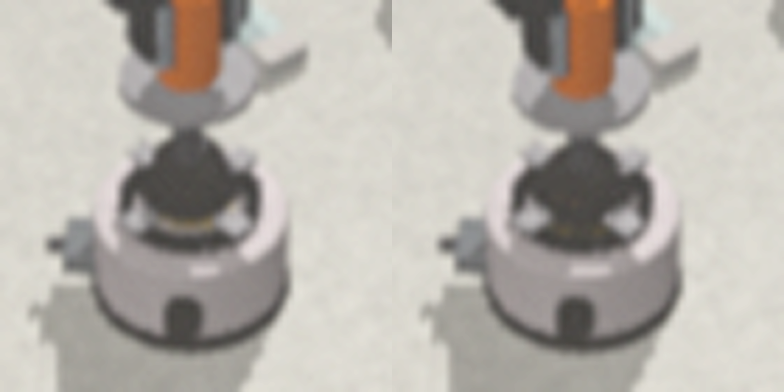

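The yellow band is gone and the cap sits down in the collar. I'll make one slightly firmer press, then lift.

```bash
python3 -m jog '[{"grip":1,"xyz":[-0.0004,0,0.0005],"dr":[0,0,0]},{"grip":1,"xyz":[-0.0008,0,0.001],"dr":[0,0,0]},{"grip":1,"xyz":[-0.001,0,0.0015],"dr":[0,0,0]},{"grip":1,"xyz":[-0.001,0,0.0015],"dr":[0,0,0]}]'; python3 go.py
```

```text
time: 9.58
eef_pos: [0.54, -0.0554, 0.1403]
tcp_rot: [0.966, -0.26, 0.001, 0.0]
contact_force: [-5.6, 1.2, 14.0]
opening: 0.329
t 9.58 pos [ 0.54   -0.0554  0.1403] xang -30.1 z [ 0.0025 -0.0014 -1.    ] F [-5.6   1.22 13.99] T [ 0.296  1.284 -0.014] open 0.329 q [-0.29  0.09  1.98 -0.    1.07  0.24]
```

```bash
python3 -m jog '[{"grip":1,"xyz":[0.001,0,-0.003],"dr":[0,0,0]},{"grip":1,"xyz":[0.001,0,-0.008],"dr":[0,0,0]},{"grip":1,"xyz":[0.001,0,-0.015],"dr":[0,0,0]},{"grip":1,"xyz":[0.001,0,-0.028],"dr":[0,0,0]},{"grip":1,"xyz":[0.001,0,-0.042],"dr":[0,0,0]},{"grip":1,"xyz":[0.001,0,-0.053],"dr":[0,0,0]},{"grip":1,"xyz":[0.001,0,-0.055],"dr":[0,0,0]},{"grip":1,"xyz":[0.001,0,-0.055],"dr":[0,0,0]},{"grip":1,"xyz":[0.001,0,-0.055],"dr":[0,0,0]}]'; python3 go.py "[.4545,-.3015,.19]" -30
python3 - <<'E'
from h import *
im=ctrl.read_camera("scene")[:,:,::-1]; cv2.imwrite("pics/scene7.png",im)
from ov import ov
X=(.5401,-.0558)
a=ov("scene",im,[],235,145,100,100,3.9); b=ov("scene",im,[(*X,.066,.02,(255,255,0))],250,190,65,65,6)
cv2.imwrite("pics/c7.png",np.hstack([a,b]))
E
```

```text
time: 10.33
eef_pos: [0.5393, -0.0553, 0.1914]
tcp_rot: [0.966, -0.26, -0.0, 0.0]
contact_force: [-0.6, -0.1, -3.4]
opening: 0.325
t 10.33 pos [ 0.5393 -0.0553  0.1914] xang -30.1 z [-2.e-04  0.e+00 -1.e+00] F [-0.63 -0.14 -3.38] T [-0.008  0.014 -0.101] open 0.325 q [-0.29  0.03  1.94 -0.    1.17  0.24]
tool shift [0.0502 0.2555 0.0014]
dr [ 0.0001  0.0002 -0.0024]
```

View pics/c7.png

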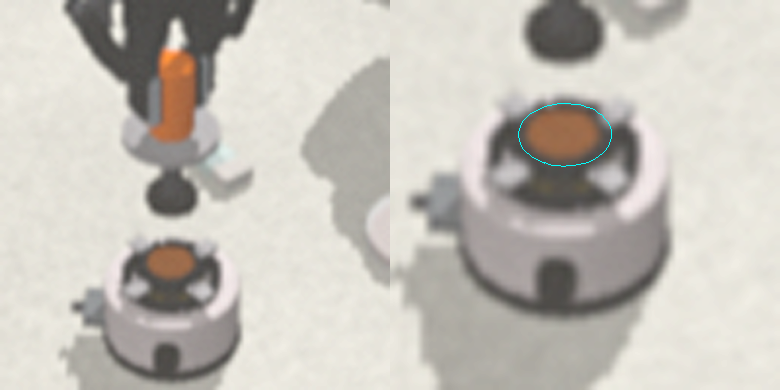

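```bash
python3 -m jog '[{"grip":1,"xyz":[0.003,0.015,0],"dr":[0,0,0]},{"grip":1,"xyz":[0.008,0.042,0],"dr":[0,0,0]},{"grip":1,"xyz":[0.014,0.075,0],"dr":[0,0,0]},{"grip":1,"xyz":[0.021,0.11,0],"dr":[0,0,0]},{"grip":1,"xyz":[0.028,0.145,0],"dr":[0,0,0]},{"grip":1,"xyz":[0.035,0.18,0],"dr":[0,0,0]},{"grip":1,"xyz":[0.041,0.21,0],"dr":[0,0,0]},{"grip":1,"xyz":[0.046,0.235,0],"dr":[0,0,0]},{"grip":1,"xyz":[0.049,0.25,0],"dr":[0,0,0]},{"grip":1,"xyz":[0.0502,0.2555,0],"dr":[0,0,0]},{"grip":1,"xyz":[0.0502,0.2555,0],"dr":[0,0,0]},{"grip":1,"xyz":[0.0502,0.2555,0],"dr":[0,0,0]}]'
python3 -m jog '[{"grip":1,"xyz":[0,0,0],"dr":[0,0,0]},{"grip":1,"xyz":[0,0,0],"dr":[0,0,0]}]'
python3 go.py "[.4545,-.3015,.0961]" -30
python3 - <<'E'
from h import *
im=ctrl.read_camera("scene")[:,:,::-1]; cv2.imwrite("pics/scene8.png",im)
from ov import ov
X=(.4545,-.3015)
cv2.imwrite("pics/c8.png",ov("scene",im,[(*X,.075,.038,(255,0,255)),(*X,.075,.024,(255,255,0)),(*X,0,.046,(0,255,0))],170,95,90,110,5.4))
E
```

```text
time: 11.38
eef_pos: [0.4545, -0.3008, 0.1908]
tcp_rot: [0.966, -0.26, -0.001, -0.001]
contact_force: [-0.1, 0.2, -3.1]
opening: 0.325
time: 11.55
eef_pos: [0.455, -0.3003, 0.1913]
tcp_rot: [0.966, -0.259, -0.0, -0.0]
contact_force: [0.4, 0.1, -3.1]
opening: 0.327
t 11.55 pos [ 0.455  -0.3003  0.1913] xang -30.0 z [-3.e-04  6.e-04 -1.e+00] F [ 0.39  0.08 -3.14] T [-0.064  0.047  0.016] open 0.327 q [-0.77  0.04  1.93  0.    1.17 -0.25]
tool shift [0.0002 0.0014 0.0952]
dr [-0.0004  0.0005 -0.0008]
```

View pics/c8.png

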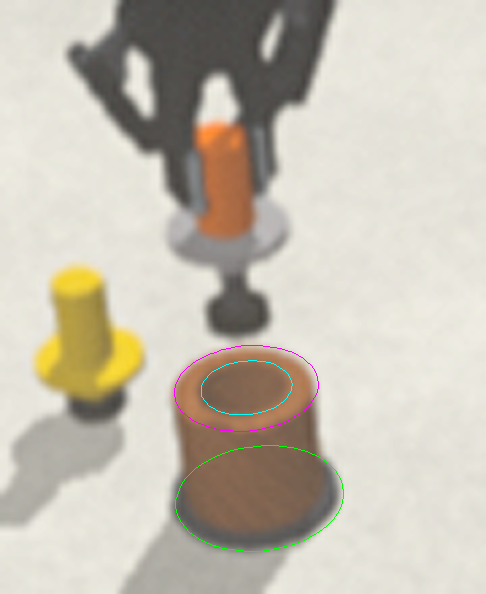

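```bash
python3 -m jog '[{"grip":1,"xyz":[0,0.001,0.012],"dr":[0,0,0]},{"grip":1,"xyz":[0,0.001,0.03],"dr":[0,0,0]},{"grip":1,"xyz":[0,0.001,0.044],"dr":[0,0,0]},{"grip":1,"xyz":[0,0.001,0.052],"dr":[0,0,0]},{"grip":1,"xyz":[0,0.001,0.06],"dr":[0,0,0]},{"grip":1,"xyz":[0,0.001,0.06],"dr":[0,0,0]}]'; python3 go.py "[.4545,-.3015,.0961]"
```

```text
time: 12.1
eef_pos: [0.4534, -0.3013, 0.1294]
tcp_rot: [0.966, -0.26, -0.002, -0.001]
contact_force: [0.1, 1.1, -3.0]
opening: 0.326
t 12.1 pos [ 0.4534 -0.3013  0.1294] xang -30.1 z [-0.0026  0.0025 -1.    ] F [ 0.11  1.13 -3.03] T [0.015 0.002 0.023] open 0.326 q [-0.77  0.11  1.98 -0.    1.06 -0.25]
tool shift [ 0.0012 -0.0004  0.0333]
```

```bash
python3 -m jog '[{"grip":1,"xyz":[0.0008,0,0.008],"dr":[0,0,0]},{"grip":1,"xyz":[0.0008,0,0.016],"dr":[0,0,0]},{"grip":1,"xyz":[0.0008,0,0.023],"dr":[0,0,0]},{"grip":1,"xyz":[0.0008,0,0.027],"dr":[0,0,0]},{"grip":1,"xyz":[0.0008,0,0.029],"dr":[0,0,0]},{"grip":1,"xyz":[0.0008,0,0.029],"dr":[0,0,0]}]'; python3 go.py "[.4545,-.3015,.0961]"
```

```text
time: 12.6
eef_pos: [0.4546, -0.3025, 0.1019]
tcp_rot: [0.966, -0.26, -0.001, -0.0]
contact_force: [-0.5, 0.0, -2.6]
opening: 0.328
t 12.6 pos [ 0.4546 -0.3025  0.1019] xang -30.1 z [-9.e-04  8.e-04 -1.e+00] F [-0.46  0.04 -2.56] T [-0.012  0.042  0.084] open 0.328 q [-0.77  0.15  1.99 -0.    1.   -0.25]
tool shift [-0.0006 -0.0008  0.0058]
```

```bash
python3 -m jog '[{"grip":1,"xyz":[0,0,0.001],"dr":[0,0,0]},{"grip":1,"xyz":[0,0,0.002],"dr":[0,0,0]},{"grip":1,"xyz":[0,0,0.002],"dr":[0,0,0]}]'; python3 go.py
```

```text
time: 12.85
eef_pos: [0.455, -0.3029, 0.1008]
tcp_rot: [0.966, -0.26, 0.0, 0.0]
contact_force: [-0.3, 1.0, -3.4]
opening: 0.326
t 12.85 pos [ 0.455  -0.3029  0.1008] xang -30.1 z [ 3.e-04 -3.e-04 -1.e+00] F [-0.29  1.04 -3.38] T [-0.03  -0.014 -0.007] open 0.326 q [-0.77  0.15  1.99 -0.    1.   -0.25]
```

```bash
python3 -m jog '[{"grip":1,"xyz":[0,-0.0004,0.001],"dr":[0,0,0]},{"grip":1,"xyz":[0,-0.0008,0.002],"dr":[0,0,0]},{"grip":1,"xyz":[0,-0.0008,0.003],"dr":[0,0,0]},{"grip":1,"xyz":[0,-0.0008,0.003],"dr":[0,0,0]}]'; python3 go.py
```

```text
time: 13.18
eef_pos: [0.4551, -0.3019, 0.0974]
tcp_rot: [0.966, -0.26, -0.0, -0.0]
contact_force: [0.2, 0.3, -3.4]
opening: 0.328
t 13.18 pos [ 0.4551 -0.3019  0.0974] xang -30.1 z [-3.e-04  3.e-04 -1.e+00] F [ 0.21  0.3  -3.45] T [-0.018 -0.027 -0.079] open 0.328 q [-0.77  0.16  1.99 -0.    0.99 -0.25]
```

```bash
python3 -m jog '[{"grip":1,"xyz":[0,0,0.001],"dr":[0,0,0]},{"grip":1,"xyz":[0,0,0.0015],"dr":[0,0,0]},{"grip":1,"xyz":[0,0,0.0015],"dr":[0,0,0]}]'; python3 go.py
```

```text
time: 13.43
eef_pos: [0.4553, -0.3021, 0.0963]
tcp_rot: [0.966, -0.26, 0.0, 0.0]
contact_force: [0.2, 0.8, -1.6]
opening: 0.326
t 13.43 pos [ 0.4553 -0.3021  0.0963] xang -30.1 z [ 1.e-04 -0.e+00 -1.e+00] F [ 0.2   0.79 -1.62] T [0.066 0.021 0.004] open 0.326 q [-0.77  0.16  1.99  0.    0.99 -0.25]
```

```bash
python3 -m jog '[{"grip":1,"xyz":[0,0,0.0007],"dr":[0,0,0]},{"grip":1,"xyz":[0,0,0.0007],"dr":[0,0,0]},{"grip":0.6,"xyz":[0,0,0.0007],"dr":[0,0,0]},{"grip":0.5,"xyz":[0,0,0.0007],"dr":[0,0,0]},{"grip":0.3,"xyz":[0,0,0.0007],"dr":[0,0,0]},{"grip":0,"xyz":[0,0,0.0007],"dr":[0,0,0]},{"grip":0,"xyz":[0,0,0.0007],"dr":[0,0,0]},{"grip":0,"xyz":[0,0,0.0007],"dr":[0,0,0]},{"grip":0,"xyz":[0,0,0.0007],"dr":[0,0,0]},{"grip":0,"xyz":[0,0,0.0007],"dr":[0,0,0]}]'; python3 go.py
```

```text
time: 14.27
eef_pos: [0.4553, -0.3021, 0.0954]
tcp_rot: [0.966, -0.26, 0.0, 0.0]
contact_force: [0.5, 0.1, -0.1]
opening: 0.998
t 14.27 pos [ 0.4553 -0.3021  0.0954] xang -30.1 z [ 0.e+00 -1.e-04 -1.e+00] F [ 0.46  0.13 -0.09] T [-0.008 -0.046  0.009] open 0.998 q [-0.77  0.16  1.99 -0.    0.99 -0.25]
```

```bash
python3 -m jog '[{"grip":0,"xyz":[0,0,-0.008],"dr":[0,0,0]},{"grip":0,"xyz":[0,0,-0.02],"dr":[0,0,0]},{"grip":0,"xyz":[0,0,-0.045],"dr":[0,0,0]},{"grip":0,"xyz":[0,0,-0.08],"dr":[0,0,0]},{"grip":0,"xyz":[0,0,-0.12],"dr":[0,0,0]},{"grip":0,"xyz":[0,-0.03,-0.13],"dr":[0,0,0]},{"grip":0,"xyz":[0,-0.07,-0.13],"dr":[0,0,0]},{"grip":0,"xyz":[0,-0.11,-0.13],"dr":[0,0,0]},{"grip":0,"xyz":[0,-0.14,-0.13],"dr":[0,0,0]},{"grip":0,"xyz":[0,-0.15,-0.13],"dr":[0,0,0]},{"grip":0,"xyz":[0,-0.15,-0.13],"dr":[0,0,0]},{"grip":0,"xyz":[0,-0.15,-0.13],"dr":[0,0,0]}]'; python3 go.py
python3 - <<'E'
from h import *
from ov import ov
X=(.4545,-.301);L=(.5401,-.0558);a=[]
for n,(x,y),(u,v) in (("scene",(180,135),(250,190)),("top",(350,215),(253,185))):
    im=ctrl.read_camera(n)[:,:,::-1]; cv2.imwrite(f"pics/{n}9.png",im)
    a.append(np.vstack([ov(n,im,[(*X,.133,.015,(255,0,0)),(*X,.081,.031,(0,255,0))],x,y,70,65,4.5),ov(n,im,[(*L,.066,.02,(255,255,0))],u,v,70,65,4.5)]))
cv2.imwrite("pics/c9.png",np.hstack(a))
E
```

```text
time: 15.27
eef_pos: [0.5306, -0.1726, 0.2262]
tcp_rot: [0.966, -0.259, 0.0, 0.001]
contact_force: [-0.3, 0.3, -0.6]
opening: 0.998
t 15.27 pos [ 0.5306 -0.1726  0.2262] xang -30.1 z [ 4.0e-04 -1.2e-03 -1.0e+00] F [-0.33  0.26 -0.57] T [0.019 0.028 0.025] open 0.998 q [-0.5   0.03  1.87 -0.    1.24  0.03]
```

View pics/c9.png

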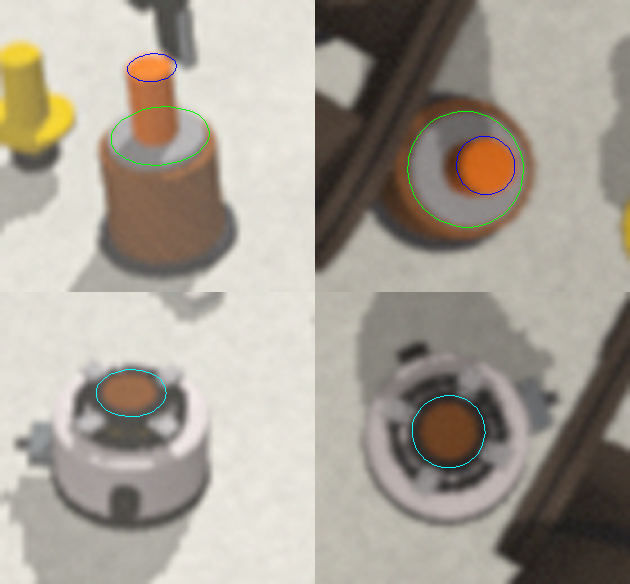

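View pics/scene9.png

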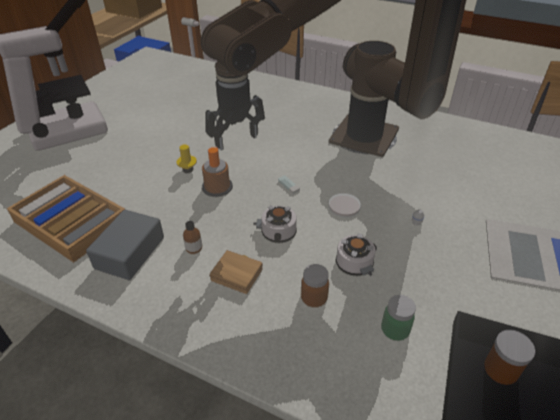

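The tool is upright and seated in its stand, the cap matches the 66 mm circle in both views, and the bystanders haven't moved. I'll check the cap height numerically once more, then hand in.

```bash
python3 - <<'E'
from h import *
s=np.array([130,393-292])/4.5+[250,190]-.5; t=np.array([448-315,431-292])/4.5+[253,185]-.5
print(tri(s,t)); print(ctrl.sign_off())
E
```

```text
(array([ 0.54057186, -0.05585704,  0.0661779 ]), array([ 0.17997981,  0.01152133,  0.15874056, -0.06743698]))
the job is handed in; nothing more can be done
None
```

I pressed the proud cap home on the lamp unit at about (0.540, -0.056), put the seating tool back upright in its stand, let go, and handed the job in at about 15 s.

- **Choosing the lamp:** the cap's top face triangulated to about 72 mm on this lamp and 66 mm on the other. I never went near the finished lamp.
- **Pressing:** in the readings between steps the force rose to roughly 7 N, then dropped suddenly at the click. I pressed on against the seat to about 17 N, the highest reading and well under 30 N. The gripper itself stayed clear of the cap.
- **Cap after pressing:** the top face measured 66.2 mm (66 expected) and the yellow band was out of sight. Its centre is within about 1 mm of where it was at the start.
- **Tool:** the flange touched the tube at the same height as when I picked it up. Both cameras show it upright and seated, and the gripper is clear and touching nothing.
- **Bystanders:** none moved by eye in the final picture; I did not measure them.

One reading I did not fully explain: up to 6 N of sideways force appeared while pressing. I put it down to the arm giving slightly, and the tool stayed upright in the pictures. No final check failed; the two cameras differed by about 1 mm, within their calibration.

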